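# Index the gluing table and load the empty pocket

## Task

Turn the indexing table just one click anticlockwise, seen from above, so that its empty pocket comes to the loading side, and let go of it there. Then take the panel from the wooden stand and slide it into that pocket until it sits fully home, and let go, with the table still resting in its click. Do not disturb the loose things standing around.

Things in the scene. Friction and masses are not known exactly. Their poses are not given: they have to be found in the camera images.
- station: Blue square base of the indexing table, 280 x 280 x 35 mm, fixed to the bench; it carries the round steel dial (250 mm across, top at 57 mm). Origin: centre of its underside, on the dial's axis; z up; -x is the loading side, roughly towards the robot. At +x a grey post with a glue nozzle, 230 mm high; its arm reaches in to 140 mm from the axis.
- dial (a joint): Angle of the dial, rad, growing anticlockwise seen from above. A spring detent holds it every 1.047 rad (60 degrees); about 0.5 N m moves it over the hump. It starts in the click at 0. The dial has six pockets; five hold clamped panels, one is empty: at 0 it is one click short of the loading side (to the robot's left), at 1.047 it is there.
- handle (a point): Centre of the dial's black T-handle bar, on the dial's axis, 122 mm above the bench. The bar is 90 mm long (along x of this frame, which turns with the dial), 14 mm thick (y) and 28 mm high (z, from 14 mm below to 14 mm above this point), on a steel stem 18 mm thick.
- pocket (a point): The empty aluminium pocket on the dial. Origin: middle of its slot's inner floor, 88 mm from the dial's axis, 70 mm above the bench. z: up and out along the slot, leaning 32 degrees from vertical away from the axis; y: slot's width; x: its thickness. Slot 64 mm wide, 8 mm thick, 40 mm deep, walls 4 mm, plus an 8 mm flared lip.
- panel: The loose stiff wallet panel, dark blue with a lighter band across the middle, the same both ways round: 60 mm wide (y), 120 mm long (z), 5 mm thick (x), about 50 g. Origin: middle of its lower end. It starts upright in the stand.
- panel_middle (a point): Middle of the panel, 60 mm from either end; axes as the panel's.
- stand: Wooden stand fixed to the bench, 70 x 100 x 40 mm, with a slot 66 mm wide (y), 8 mm thick (x) and 30 mm deep in which the panel stands upright; 80 mm of the panel show above. Origin: centre of its underside; the slot's floor is 10 mm above the bench. It stands to the left or to the right of the indexing table.
- tray: Bystander: steel two-part tray 100 x 110 x 35 mm, fixed, on the other side from the stand.
- glue: Bystander, loose: white glue bottle with green cap, 54 mm across, 150 mm tall. Leave it in place.
- tape: Bystander, loose: yellow tape roll lying flat, 90 mm across, 24 mm tall. Leave it in place.
- weight: Bystander, loose: dark steel paper weight with a small knob, 56 mm across, 58 mm tall. Leave it in place.
- jar: Bystander, loose: amber glass jar with steel cap, 64 mm across, 85 mm tall. Leave it in place.
- bowl: Bystander, loose: white ceramic bowl, 84 mm across, 35 mm tall. Leave it in place.
- brush: Bystander, loose: glue brush lying flat, 190 mm long. Leave it in place.

How it is judged:
By the outcome, as a careful person would: the job done as asked, in the order asked, and still so for the second after the job is handed in, with the robot touching nothing.
It also fails if it takes over 58 s, if anything falls off the work surface, if the arm or the gripper's body presses on something with over 40 N, if the wrist force passes 120 N, or if a joint passes its speed limit or range.

## Robot

A 6-joint arm with a two-finger parallel gripper is mounted at the origin on the work surface. World frame = base frame: x ahead of the robot, y to its left, z up, the work surface at z = 0. Lengths are in mm, angles in rad, forces in N, time in s.
With the tool pointing down it reaches from about 350 to 875 mm from the base axis. Payload 4.2 kg.
Tool frame: the origin (TCP) lies on the mounting face of the last link; the fingertips stand 173 mm ahead of it and the grasp point (between the pads) lies 155 mm ahead of it; z points along the fingers, y is the direction in which the jaws open and shut (so a half turn about z gives the same grasp; the last joint's range is limited). The gripper opens to 85 mm and grips with 20 to 120 N. Pads are 22 mm wide; open, the fingers measure 114 mm over their backs; the gripper's body (76 mm by 85 mm) begins 54 mm behind the grasp point. The pads swing forward as they close: fully open they stand 13 mm farther back than shut.
Start: joints at [-0.972, 0.385, 0.008, 0, -1.194, -0.259], TCP at [208.327, -589.237, 404.712] pointing down, gripper open.
Joint ranges: [-3.14, 3.14], [-1.21, 2.06], [-1.07, 1.41], [-3.16, 2.05], [-2.99, -0.16], [-3.1, 3.1]. Speed limits (rad/s): [2.79, 2.79, 3.14, 3.14, 3.14, 3.14].

## Interface

Orientations are given as a unit quaternion [x, y, z, w].
In Python, from bench import arm gives the robot as it stands.
- The arm moves only by the shell command python3 -m jog 'ROWS' [OPENING]. ROWS is JSON, a list that holds one entry, the list of rows, each a list of 4 numbers: the shift along the tool's x, y, z in mm, then the turn about the tool's z in degrees. In form: [[[x, y, z, spin], ...]]. A call has exactly 5 rows; each row is the pose to reach, as a shift and turn from the pose measured when the call began, along the tool's axes at that moment; what a row does not reach only later rows make up. A row lasts 1/8 s, in which the tool goes at most 62.5 mm and 10.7 degrees, less where a joint would pass 70% of its speed; a pose out of reach is approached as far as the arm can. A call with a gripper value outside its range is refused whole. OPENING is the finger opening in mm, from 0 to 85.4, set as the call begins (- or left out, the last holds). The fingers move at their own pace and stop on an object; the grip force is fixed at half the most. Time passes only in rows, so rows that repeat a pose let the fingers close, or fill a call up. It gives the time, the measured TCP pose, the force and the opening at its end, in the units of the state.
- arm.read_state(): the state, without advancing time (a new reading comes with each control period).
- arm.get_image(name): name is "scene" or "top" or "wrist"; returns (picture, depth): 400x640x3 uint8, blue, green, red; 400x640 float32, mm along the optical axis (not along the pixel's ray), 0 where there is no reading.
- arm.camera_params(name): a dict with "mtx" (3x3 intrinsics, pixels), "R" (3x3) and "t" (3): a world point X has camera coordinates R X + t. Camera axes: x right, y down, z forward; pixel columns grow to the right and rows downward; lengths in mm; the calibration is good to about 2 mm. A picture is of the moment at which its call begins: read the wrist's pose just before it. camera_params takes no time and is no camera call; for the wrist camera it gives the pose at the moment of the call.
- arm.job_done(): hands the job in, once; it reports no verdict.
The state is a dict: "clock": time; "joints": joint angles; "joint_vel": joint speeds; "joint_efforts": joint torques, N m; "position": TCP position; "ee_rot": TCP orientation; "contact_force": force on the tool from outside, world axes, zero at the start; "wrist_torque": the same for the moment, N m; "gripper_width": finger opening in mm.
Only numpy, scipy, OpenCV 4.12 (cv2) and the standard library are available. Lean on these libraries where they do the work, as an engineer would, in place of code of your own. Each camera call takes 0.05 s, during which the arm holds its last target.

## Working session

There is one attempt and no reset: what is moved stays moved. The work goes in short steps, Python scripts to look and compute and a shell command to move; the robot and the scene stay as the last step left them, time stands still between calls to the robot, and variables do not carry over. Pictures are saved under pics/ and viewed, and the job is handed in when it is done.

```bash
ls; mkdir -p pics
cat > h.py <<'E'
import numpy as np,cv2
from bench import arm
def snap(n,name):
    P=arm.camera_params(n); im,d=arm.get_image(n)
    cv2.imwrite(f'pics/{name}.png',im); np.savez(f'pics/{name}.npz',im=im,d=d,**{k:np.array(P[k]) for k in('mtx','R','t')})
    return im,d,P
def load(name):
    z=np.load(f'pics/{name}.npz'); return z['im'],z['d'],z
def ray(P,u,v):
    K,R,t=[np.array(P[k],float) for k in('mtx','R','t')]
    c=-R.T@t.ravel(); d=R.T@np.linalg.inv(K)@np.array([u,v,1.]); return c,d
def onplane(P,u,v,z):
    c,d=ray(P,u,v); return c+d*(z-c[2])/d[2]
def cloud(P,d):
    K,R,t=[np.array(P[k],float) for k in('mtx','R','t')]
    v,u=np.mgrid[:d.shape[0],:d.shape[1]]
    X=np.stack([(u-K[0,2])/K[0,0]*d,(v-K[1,2])/K[1,1]*d,d],-1)
    return (X-t.ravel())@R   # R^T(X-t)
def proj(P,X):
    K,R,t=[np.array(P[k],float) for k in('mtx','R','t')]
    x=K@(R@np.asarray(X,float)+t.ravel()); return x[:2]/x[2]
E
python3 - <<'E'
from h import *
print(arm.read_state())
for n in('scene','top'):
    im,d,P=snap(n,n+'0'); R=np.array(P['R']);print(n,-R.T@np.array(P['t']).ravel(),R[2])
E
```

```text
pics
{'clock': 0.0, 'joints': array([-9.72372117e-01,  3.85585906e-01,  6.61501626e-03, -5.02339745e-04,
       -1.19400325e+00, -2.58631698e-01]), 'joint_vel': array([-3.39158421e-04, -3.38917394e-04, -1.66203289e-04, -7.67001022e-05,
        5.83118116e-04, -5.98129563e-04]), 'joint_efforts': array([ 5.87542927e-04, -3.92287838e+01,  1.88400203e+01,  4.18596178e+00,
       -4.61930176e-03, -1.92305708e-05]), 'position': array([ 208.29301969, -589.05450804,  403.59871524]), 'ee_rot': array([-1.68988658e-01,  9.85617366e-01,  1.08745004e-03, -2.40134606e-04]), 'contact_force': array([-1.24050816, -0.51168165, -0.15712739]), 'wrist_torque': array([-0.02453388,  0.02542356,  0.02767998]), 'gripper_width': 85.39142658298793}
scene [1169.95535808  280.40116481 1242.17417109] [-0.46748915 -0.2283648  -0.85399263]
top [ 306.35531197   -8.41481036 1462.63136063] [ 0.15593588 -0.01640541 -0.98763094]
```

View pics/scene0.png

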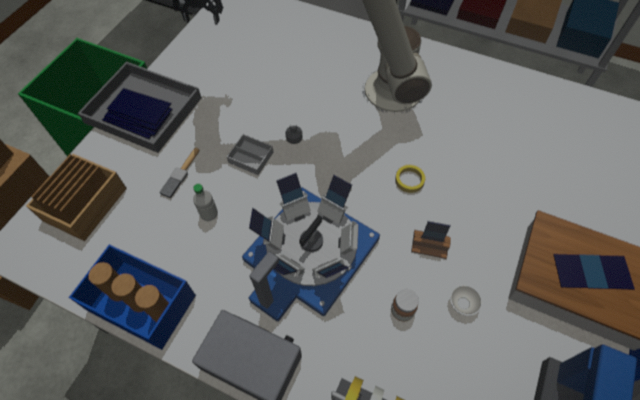

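View pics/top0.png

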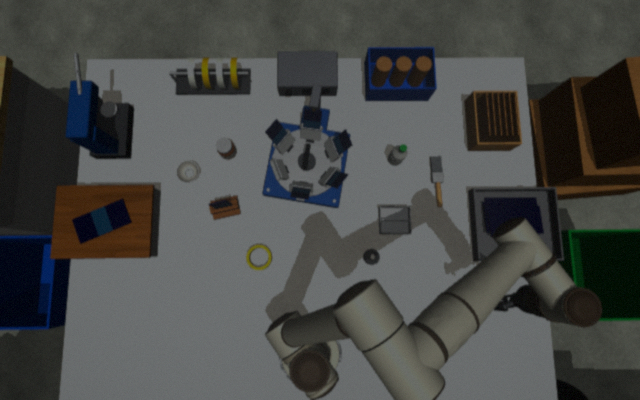

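The scene view shows the dial near (311,235) and the stand at (432,240). In the top view the dial is at (307,162), the stand at (224,206) on the robot's left, and the tray at (394,219). I'll enlarge these.

Run:
```python
from h import *
im,d,P=load('top0')
a=cv2.resize(im[100:220,200:360],(800,600),interpolation=cv2.INTER_CUBIC); cv2.imwrite('pics/top0z.png',cv2.convertScaleAbs(a,alpha=1.6))
im,d,P=load('scene0')
a=cv2.resize(im[160:310,240:460],(792,540),interpolation=cv2.INTER_CUBIC); cv2.imwrite('pics/scene0z.png',cv2.convertScaleAbs(a,alpha=1.6))
for n in('top0','scene0'):
    im,d,P=load(n); C=cloud(P,d); hsv=cv2.cvtColor(im,cv2.COLOR_BGR2HSV)
    print(n,'bench z',np.median(C[...,2][(d>0)&(abs(C[...,2])<30)]))
    m=(hsv[...,0]>100)&(hsv[...,0]<125)&(hsv[...,1]>130)&(abs(C[...,2]-35)<8)&(C[...,0]>300)&(C[...,0]<1000)&(abs(C[...,1])<400)
    n_,lab,st,ce=cv2.connectedComponentsWithStats(m.astype(np.uint8))
    for i in range(1,n_):
        if st[i,4]>60: print(st[i],ce[i],C[lab==i].mean(0))
    # handle
    m=(abs(C[...,2]-134)<6)&(C[...,0]>400)&(C[...,0]<900)&(abs(C[...,1])<120)
    n_,lab,st,ce=cv2.connectedComponentsWithStats(m.astype(np.uint8))
    for i in range(1,n_):
        if st[i,4]>8: print('h',st[i],C[lab==i].mean(0))
```

```text
top0 bench z 2.2604832580882794
[321 109  18  27 174] [325.95402299 122.64942529] [820.19471812 -66.73413867  36.12391221]
[281 123  18   8  81] [289.7654321  126.50617284] [805.99867348  66.89059954  36.5496844 ]
[341 150   6  23  66] [343.43939394 160.57575758] [ 675.26843809 -128.22670847   36.89349412]
[263 163  33  37 405] [274.55555556 186.2617284 ] [582.49635147 121.88000014  36.40790206]
[305 185  37  22 390] [326.8        197.06410256] [541.22036814 -65.5344054   36.64720606]
h [303 118  18   7  66] [791.06291449 -13.05428518 134.24016894]
h [273 127  12  15  55] [746.81963964 101.88010995 133.68642837]
h [336 134   8  18  50] [ 713.73657436 -109.03496328  134.41845403]
h [303 143   7  26  91] [667.4210629    6.5917508  136.21864816]
h [331 171  10  13  31] [594.51848564 -92.31431358 134.07460587]
h [292 189  18   6  33] [545.38764417  22.5527004  134.14149389]
scene0 bench z -0.3691916757989441
[302 189  18  12  73] [311.34246575 196.45205479] [529.95560392 -59.05843421  34.14535637]
[ 250  221  129   98 2297] [313.46016543 282.08489334] [763.95716807  61.11106402  33.91948332]
[243 236  23  30 336] [255.51785714 251.8452381 ] [ 754.01145501 -121.99373138   33.92009976]
[175 292  17  26  71] [183.36619718 304.95774648] [ 964.06349681 -218.67436296   34.69311135]
h [280 184  22  14 102] [589.76018718 -90.29801087 134.11236451]
h [327 187  22  14  94] [545.32720553  29.01991172 133.81228736]
h [261 215   5   6  16] [ 693.45900934 -117.03142282  133.01782868]
h [299 215  23  28 182] [671.4956667    8.20285343 134.4700359 ]
h [258 221   7  15  51] [ 723.83523418 -106.21544177  134.1432174 ]
h [278 262  14  11  35] [794.48767075  -2.35721814 134.16342221]
h [328 263  14   8  20] [742.94215058 108.7004076  134.52235726]
h [321 271   6   5  12] [766.80088917  89.24868892 133.2939932 ]
h [255 288  15   8  25] [875.17894698 -22.53006718 134.93952499]
```

View pics/top0z.png

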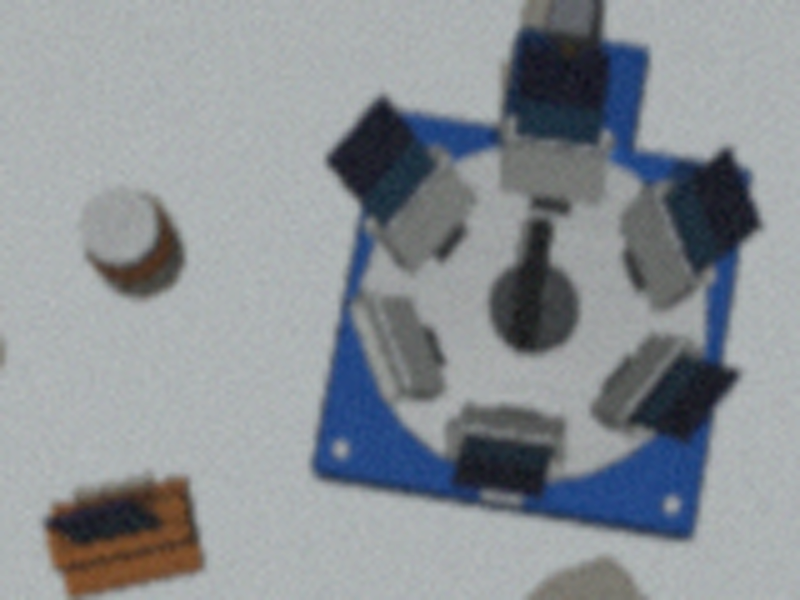

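View pics/scene0z.png

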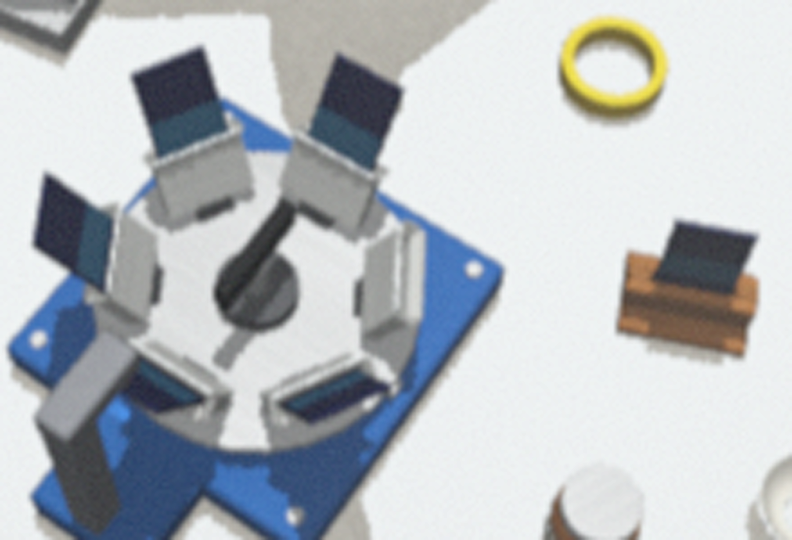

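Run:
```python
from h import *
for n in('top0','scene0'):
    im,d,P=load(n); C=cloud(P,d); hsv=cv2.cvtColor(im,cv2.COLOR_BGR2HSV)
    ok=d>0
    # handle top
    m=ok&(abs(C[...,2]-136)<7)&(np.hypot(C[...,0]-668,C[...,1]-7)<60)&(hsv[...,2]<90)
    c=np.float32(C[m][:,:2]); r=cv2.minAreaRect(c); print(n,'handle',m.sum(),r,cv2.boxPoints(r).round(0).tolist(),np.median(C[m][:,2]))
    # base blue top
    m=ok&(hsv[...,0]>100)&(hsv[...,0]<125)&(hsv[...,1]>130)&(abs(C[...,2]-35)<8)&(np.hypot(C[...,0]-668,C[...,1]-7)<215)
    q=np.float32(C[m][:,:2])
    # edges: rotate by yaw candidates to get extent
    for yaw in np.deg2rad(np.arange(-13,-4,1.)):
        R=np.array([[np.cos(yaw),np.sin(yaw)],[-np.sin(yaw),np.cos(yaw)]]); p=q@R.T
        y=p[:,1]; s=p[:,0]<p[:,0].min()+150
        print(round(np.rad2deg(yaw)),'ext y',(np.percentile(y,99.5)-np.percentile(y,.5)).round(1),'ymid',((np.percentile(y,99.5)+np.percentile(y,.5))/2).round(1),'xmin',np.percentile(p[:,0],.5).round(1))
    # stand & panel
    g=ok&(np.hypot(C[...,0]-560,C[...,1]-262)<110)
    m=g&(C[...,2]>60)&(C[...,2]<145); 
    p=C[m]; print('panel pts',m.sum(),p.mean(0),p[:,2].min(),p[:,2].max())
    l=cv2.fitLine(np.float32(p[:,:2]),cv2.DIST_HUBER,0,.01,.01).ravel(); print(l,np.rad2deg(np.arctan2(-l[0],l[1])))
    t=(p[:,:2]-l[2:])@l[:2]; print('ext',np.percentile(t,1),np.percentile(t,99),'mid',l[2:]+l[:2]*(np.percentile(t,1)+np.percentile(t,99))/2)
    m=g&(abs(C[...,2]-40)<7)&(hsv[...,0]<20)&(hsv[...,1]>80)
    r=cv2.minAreaRect(np.float32(C[m][:,:2])); print('stand',m.sum(),r)
```

```text
top0 handle 104 ((667.794189453125, 6.479848861694336), (13.834747314453125, 88.81236267089844), 80.44641876220703) [[623.0, 7.0], [710.0, -8.0], [713.0, 6.0], [625.0, 21.0]] 136.79222910696842
-13 ext y 275.5 ymid 153.7 xmin 506.6
-12 ext y 273.4 ymid 143.1 xmin 510.9
-11 ext y 271.9 ymid 132.7 xmin 514.7
-10 ext y 272.0 ymid 122.2 xmin 517.4
-9 ext y 273.7 ymid 111.4 xmin 517.8
-8 ext y 276.4 ymid 100.6 xmin 517.5
-7 ext y 278.5 ymid 89.5 xmin 517.2
-6 ext y 280.9 ymid 78.6 xmin 517.1
-5 ext y 283.2 ymid 67.6 xmin 516.7
panel pts 101 [512.0814991  301.73126953 106.2710688 ] 61.8654149027022 136.02032246390334
[ 2.1187110e-01 -9.7729760e-01  5.1171158e+02  3.0187558e+02] -167.76797
ext -30.301292274303716 28.866749180613365 mid [511.55960926 302.5765676 ]
stand 157 ((513.0809326171875, 302.7769470214844), (32.62929916381836, 98.53517150878906), 12.939539909362793)
scene0 handle 170 ((670.3881225585938, 8.158172607421875), (14.662270545959473, 89.60263061523438), 79.61479949951172) [[625.0, 9.0], [713.0, -7.0], [716.0, 7.0], [628.0, 23.0]] 134.76302689509583
-13 ext y 269.4 ymid 164.2 xmin 514.4
-12 ext y 269.5 ymid 151.4 xmin 518.5
-11 ext y 270.4 ymid 138.7 xmin 522.6
-10 ext y 272.2 ymid 126.4 xmin 525.7
-9 ext y 275.1 ymid 114.4 xmin 527.0
-8 ext y 278.0 ymid 102.8 xmin 527.3
-7 ext y 281.5 ymid 91.3 xmin 527.4
-6 ext y 284.6 ymid 79.7 xmin 527.7
-5 ext y 287.7 ymid 68.1 xmin 527.5
panel pts 324 [516.23174251 304.73896772  99.86411118] 60.700368302812954 135.32216314233864
[ 2.1408644e-01 -9.7681475e-01  5.1632074e+02  3.0451413e+02] -167.63806
ext -30.096641905370213 29.11888885436686 mid [516.21607791 304.99167144]
stand 226 ((516.7869262695312, 303.7819519042969), (36.96744155883789, 97.48207092285156), 15.045995712280273)
```

```bash
cat >> h.py <<'E'
from scipy.spatial.transform import Rotation as Ro
def delta(pos,yaw=None):
    s=arm.read_state(); R=Ro.from_quat(s['ee_rot']).as_matrix(); p=np.array(s['position'])
    cy=np.rad2deg(np.arctan2(R[1,1],R[0,1])); 
    out=R.T@(np.array(pos,float)-p)
    sp=None if yaw is None else -((yaw-cy+90)%180-90)
    print('clock',round(s['clock'],2),'pos',p.round(1),'yawy',cy.round(1),'tilt',R[:,2].round(3),'q',np.array(s['joints']).round(2),'F',np.array(s['contact_force']).round(1),'w',round(s['gripper_width'],1))
    print('delta xyz',out.round(1),'spin',sp)
E
python3 -c "
from h import *
delta([669,7.3,420],80)"; grep -c . h.py
```

```text
clock 0.1 pos [ 208.3 -589.1  403.7] yawy 109.5 tilt [-0.001  0.002 -1.   ] q [-0.97  0.39  0.01 -0.   -1.19 -0.26] F [-1.  -0.2 -0.2] w 85.4
delta xyz [-633.1  408.8  -15.5] spin 29.461285269839905
29
```

```bash
python3 -m jog '[[[-45,29,-10,4],[-92,60,-15,8],[-140,91,-15,12],[-190,123,-15,16],[-240,155,-15,20]]]'; python3 -c "
from h import *
delta([669,7.3,420],80)"
```

```text
clock: 0.72
position: [383.7, -361.3, 418.8]
ee_rot: [0.006, 1.0, 0.001, -0.001]
contact_force: [0.8, 0.2, -0.5]
gripper_width: 85.5
clock 0.72 pos [ 383.7 -361.3  418.8] yawy 89.3 tilt [-0.001  0.002 -1.   ] q [-0.45  0.21 -0.21 -0.   -1.16 -1.13] F [ 0.8  0.2 -0.5] w 85.5
delta xyz [-280.9  372.    -0.8] spin 9.314787514187628
```

```bash
python3 -m jog '[[[-36,48,0,2],[-72,96,0,4],[-108,144,0,6],[-144,192,0,8],[-180,240,0,9.3]]]'; python3 -c "
from h import *
delta([669,7.3,420],80)"
```

```text
clock: 1.35
position: [567.4, -121.7, 418.8]
ee_rot: [0.087, 0.996, 0.001, -0.001]
contact_force: [1.0, -0.2, 0.5]
gripper_width: 85.6
clock 1.35 pos [ 567.4 -121.7  418.8] yawy 80.0 tilt [-0.002  0.002 -1.   ] q [ 0.07  0.3  -0.08 -0.   -1.19 -1.81] F [ 1.  -0.2  0.5] w 85.6
delta xyz [-77.7 144.7  -1.1] spin -0.019720843561799484
```

```bash
python3 -m jog '[[[-30,55,0,0],[-60,110,0,0],[-74,137,0,0],[-77.7,144.7,0,0],[-77.7,144.7,0,0]]]'; python3 -c "
from h import *
delta([669,7.3,420],80)
im,d,P=snap('wrist','w1');R=np.array(P['R']);print(-R.T@np.array(P['t']).ravel(),R[2])"
```

```text
clock: 1.98
position: [668.9, 7.3, 418.2]
ee_rot: [0.087, 0.996, 0.001, -0.002]
contact_force: [-0.8, 0.8, 0.1]
gripper_width: 85.2
clock 1.98 pos [668.9   7.3 418.2] yawy 80.0 tilt [-0.003  0.002 -1.   ] q [ 0.25  0.45  0.15 -0.   -1.27 -2.  ] F [-0.8  0.8  0.1] w 85.2
delta xyz [-0.1 -0.  -1.8] spin -0.0036947924872805515
[594.54656948  21.08349497 387.83536597] [ 0.28778329 -0.04986899 -0.95639629]
```

View pics/w1.png

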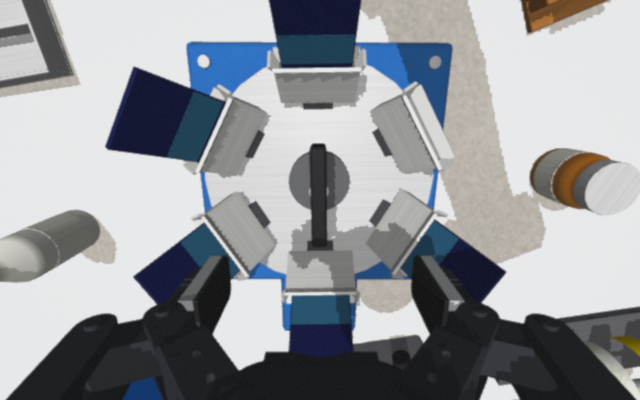

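The wrist view shows the bar from about (317,146) to (319,246), centred between the fingers. The empty pocket is at (415,130).

Run:
```python
from h import *
im,d,P=load('w1'); C=cloud(P,d); hsv=cv2.cvtColor(im,cv2.COLOR_BGR2HSV)
m=(d>0)&(abs(C[...,2]-136)<5)&(np.hypot(C[...,0]-668,C[...,1]-7)<58)
r=cv2.minAreaRect(np.float32(C[m][:,:2])); print('handle',m.sum(),r,cv2.boxPoints(r).round(0).tolist(),np.median(C[m][:,2]))
m=(d>0)&(abs(C[...,2]-57)<3)&(hsv[...,1]<40); print('dial z',np.median(C[m][:,2]))
m=(d>0)&(hsv[...,0]>100)&(hsv[...,0]<125)&(hsv[...,1]>130)&(abs(C[...,2]-35)<6); q=C[m][:,:2]; print(np.median(C[m][:,2]))
# bolts holes at far corners
h=(hsv[...,1]<60)&(hsv[...,2]>170); h=h[40:80]
n_,l,st,ce=cv2.connectedComponentsWithStats(h.astype(np.uint8))
for i in range(1,n_):
    if 50<st[i,4]<400: print(ce[i]+[0,40],st[i,4],onplane(P,*(ce[i]+[0,40]),36))
```

```text
handle 1647 ((668.385986328125, 6.130993843078613), (13.965645790100098, 89.06147003173828), 80.70624542236328) [[623.0, 6.0], [711.0, -8.0], [713.0, 6.0], [626.0, 20.0]] 135.9165889899258
dial z 57.19450589677321
35.05173049866853
[275.66037736  52.58490566] 53 [534.72576075 -15.2781911   36.        ]
[203.11304348  60.84347826] 115 [529.29150115 -91.36095743  36.        ]
```

```bash
python3 -c "
from h import *
delta([668.4,6.1,286],80.7)"; python3 -m jog '[[[0.7,-1,40,-0.7],[0.7,-1,80,-0.7],[0.7,-1,115,-0.7],[0.7,-1,131,-0.7],[0.7,-1,132,-0.7]]]' 50;  python3 -c "
from h import *
delta([668.4,6.1,286],80.7)"
```

```text
clock 2.02 pos [668.6   6.7 418.6] yawy 79.9 tilt [-0.003  0.002 -1.   ] q [ 0.25  0.45  0.15 -0.   -1.27 -2.  ] F [-0.1 -0.4  0.2] w 85.7
delta xyz [ -0.3  -0.8 132.6] spin -0.7525280640770973
clock: 2.65
position: [667.1, 5.2, 286.4]
ee_rot: [0.082, 0.997, 0.001, -0.002]
contact_force: [-1.0, 0.1, 0.3]
gripper_width: 50.1
clock 2.65 pos [667.1   5.2 286.4] yawy 80.6 tilt [-0.004  0.001 -1.   ] q [ 0.25  0.55 -0.03 -0.   -0.99 -1.98] F [-1.   0.1  0.3] w 50.1
delta xyz [-1.1  1.1  0.4] spin -0.09960294833756222
```

```bash
python3 -m jog '[[[-1.1,1.1,0,0],[-1.1,1.1,0,0],[-1.1,1.1,0,0],[-1.1,1.1,0,0],[-1.1,1.1,0,0]]]' 8;  python3 -c "
from h import *
delta([668.4,6.1,286],80.7)"
```

```text
clock: 3.28
position: [668.7, 5.6, 288.3]
ee_rot: [0.082, 0.997, 0.0, -0.001]
contact_force: [-1.2, -4.2, 5.1]
gripper_width: 12.9
clock 3.27 pos [668.7   5.6 288.3] yawy 80.6 tilt [-0.001  0.001 -1.   ] q [ 0.25  0.55 -0.02 -0.   -1.   -1.98] F [-1.2 -4.2  5.1] w 12.9
delta xyz [0.4 0.4 2.3] spin -0.11172819490961672
```

```bash
python3 -m jog '[[[0,0,0,-8],[0,0,0,-16],[0,0,0,-24],[0,0,0,-32],[0,0,0,-40]]]';  python3 -c "
from h import *
delta([668.4,6.1,286],140.7)"
```

```text
clock: 3.9
position: [668.8, 5.2, 288.4]
ee_rot: [-0.265, 0.964, 0.001, -0.0]
contact_force: [0.5, -3.6, 0.8]
gripper_width: 12.6
clock 3.9 pos [668.8   5.2 288.4] yawy 120.7 tilt [-0.001  0.001 -1.   ] q [ 0.25  0.55 -0.02 -0.   -1.   -1.28] F [ 0.5 -3.6  0.8] w 12.6
delta xyz [-0.2  1.   2.4] spin -19.990201484465572
```

```bash
python3 -m jog '[[[0,0,0,-7],[0,0,0,-13],[0,0,0,-18],[0,0,0,-20],[0,0,0,-20]]]';  python3 -c "
from h import *
print(arm.read_state()['wrist_torque'])
delta([668.4,6.1,286],140.7)"
```

```text
clock: 4.53
position: [668.8, 5.0, 288.4]
ee_rot: [-0.427, 0.904, 0.001, 0.0]
contact_force: [1.2, -2.3, -0.3]
gripper_width: 13.0
[-0.6838683  -0.23840681 -0.48227409]
clock 4.53 pos [668.8   5.  288.4] yawy 140.6 tilt [-0.001  0.001 -1.   ] q [ 0.25  0.55 -0.02 -0.   -1.   -0.94] F [ 1.2 -2.3 -0.3] w 13.0
delta xyz [-0.6  1.   2.4] spin -0.12706634470728773
```

```bash
python3 -m jog '[[[0,0,0,0],[0,0,0,0],[0,0,0,0],[0,0,-60,0],[0,0,-130,0]]]' 50;  python3 - <<'E'
from h import *
delta([668.4,6.1,420],80.7)
im,d,P=snap('wrist','w2'); C=cloud(P,d)
m=(d>0)&(abs(C[...,2]-136)<5)&(np.hypot(C[...,0]-668,C[...,1]-7)<58)
r=cv2.minAreaRect(np.float32(C[m][:,:2])); print('handle',m.sum(),r,cv2.boxPoints(r).round(0).tolist(),np.median(C[m][:,2]))
E
```

```text
clock: 5.15
position: [668.8, 5.1, 411.5]
ee_rot: [-0.427, 0.904, 0.001, -0.001]
contact_force: [1.3, 0.2, 0.1]
gripper_width: 50.4
clock 5.15 pos [668.8   5.1 411.5] yawy 140.6 tilt [-0.003  0.001 -1.   ] q [ 0.25  0.46  0.14 -0.   -1.26 -0.94] F [1.3 0.2 0.1] w 50.4
delta xyz [-0.5  1.  -8.5] spin 59.90100556418007
handle 1722 ((668.453125, 5.764614105224609), (88.90218353271484, 13.70262622833252), 50.14594650268555) [[635.0, -24.0], [645.0, -33.0], [702.0, 35.0], [692.0, 44.0]] 135.87802722882049
```

View pics/w2.png

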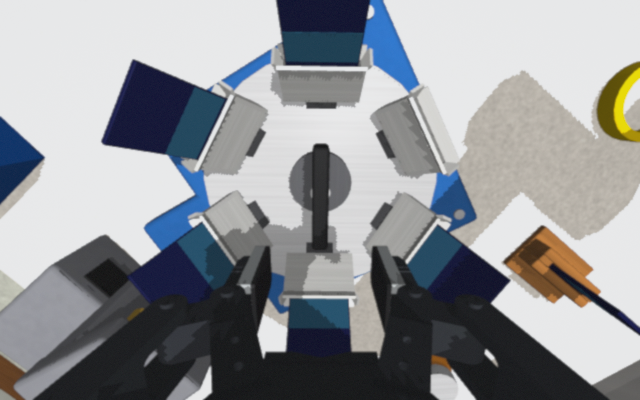

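```bash
python3 -c "
from h import *
delta([514,303.5,420],102.3)"
```

```text
clock 5.2 pos [670.    4.7 423.6] yawy 140.7 tilt [ 0.017  0.001 -1.   ] q [ 0.25  0.45  0.15  0.   -1.26 -0.94] F [ 0.9 -0.5  8.9] w 50.1
delta xyz [-132.3  310.     1.1] spin 38.38493025398422
```

```bash
python3 -m jog '[[[-23,54,0,8],[-46,108,0,16],[-69,162,0,24],[-92,216,0,32],[-115,270,0,38.4]]]' 80; python3 -c "
from h import *
delta([514,303.5,420],102.3)"
```

```text
clock: 5.82
position: [532.7, 266.3, 421.6]
ee_rot: [-0.105, 0.994, -0.0, 0.009]
contact_force: [1.0, 0.2, -1.1]
gripper_width: 80.3
clock 5.83 pos [532.7 266.3 421.6] yawy 102.1 tilt [ 0.018  0.001 -1.   ] q [ 0.74  0.32 -0.05  0.01 -1.19 -2.1 ] F [ 1.   0.2 -1.1] w 80.3
delta xyz [10.5 40.3  1.3] spin -0.21558458016259863
```

```bash
python3 -m jog '[[[5,25,0,-0.2],[10,38,0,-0.2],[10.5,40.3,0,-0.2],[10.5,40.3,0,-0.2],[10.5,40.3,0,-0.2]]]'; python3 -c "
from h import *
delta([514,303.5,420],102.3)
im,d,P=snap('wrist','w3')"
```

```text
clock: 6.45
position: [514.5, 302.6, 421.3]
ee_rot: [-0.106, 0.994, -0.0, 0.009]
contact_force: [-0.0, 0.1, -0.1]
gripper_width: 80.0
clock 6.45 pos [514.5 302.6 421.3] yawy 102.2 tilt [ 0.017  0.001 -1.   ] q [ 0.81  0.32 -0.05  0.01 -1.19 -2.17] F [-0.   0.1 -0.1] w 80.0
delta xyz [0.3 1.  1.2] spin -0.10785976440035938
```

View pics/w3.png

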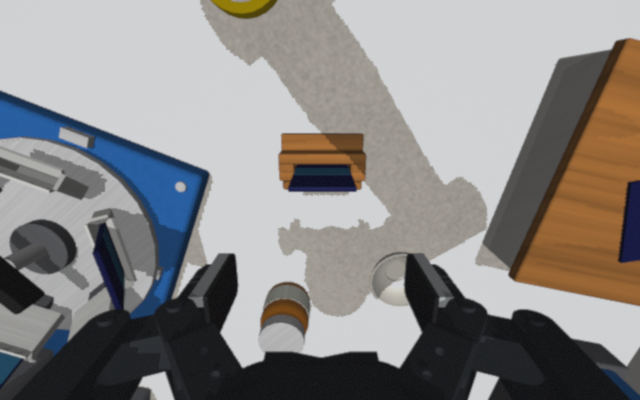

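Run:
```python
from h import *
im,d,P=load('w3'); C=cloud(P,d); hsv=cv2.cvtColor(im,cv2.COLOR_BGR2HSV)
m=(d>0)&(C[...,2]>50)&(C[...,2]<140)&(np.hypot(C[...,0]-514,C[...,1]-303)<45)
p=C[m]; print(m.sum(),p.min(0),p.max(0))
l=cv2.fitLine(np.float32(p[:,:2]),cv2.DIST_HUBER,0,.01,.01).ravel(); t=(p[:,:2]-l[2:])@l[:2]
print(l,np.rad2deg(np.arctan2(l[1],l[0])),np.percentile(t,[1,99]),'mid',l[2:]+l[:2]*(np.percentile(t,1)+np.percentile(t,99))/2)
for z0,z1 in((50,70),(70,95),(95,125),(125,140)):
    k=(p[:,2]>z0)&(p[:,2]<z1); print(z0,k.sum(),p[k].mean(0).round(1))
m=(d>0)&(abs(C[...,2]-40)<3)&(np.hypot(C[...,0]-514,C[...,1]-303)<75)
r=cv2.minAreaRect(np.float32(C[m][:,:2])); print('stand',m.sum(),r)
for z0,R,c in((85,20,(285,335)),(35,30,(395,275))):
    m=(d>0)&(abs(C[...,2]-z0)<6); m[:, :240]=0;m[:250]=0;m[:,450:]=0; print(z0,m.sum(),C[m].mean(0))
```

```text
1541 [505.20878677 273.71587962  50.01096613] [522.03974087 332.65448676 132.32047758]
[ 2.0693441e-01 -9.7835481e-01  5.0927582e+02  3.1371545e+02] -78.057236 [-17.69357744  40.22823256] mid [511.60741562 302.69200997]
50 207 [511.4 302.3  60.1]
70 347 [511.4 302.8  83. ]
95 513 [511.6 302.7 110.5]
125 474 [513.4 303.1 129.5]
stand 1481 ((513.6085205078125, 302.9424743652344), (31.66386604309082, 99.72872161865234), 12.144044876098633)
85 1272 [718.46329273 297.10543942  84.77829615]
35 688 [669.83679454 377.54563508  34.23171403]
```

```bash
cat >> h.py <<'E'
def gdelta(g,yaw=None):
    R=Ro.from_quat(arm.read_state()['ee_rot']).as_matrix(); delta(np.array(g)-155*R[:,2],yaw)
E
python3 -c "
from h import *
gdelta([513.9,303.2,98],102)"
```

```text
clock 6.5 pos [514.5 302.7 421.2] yawy 102.2 tilt [ 0.017  0.001 -1.   ] q [ 0.81  0.32 -0.05  0.01 -1.19 -2.17] F [0.4 0.1 0.3] w 80.1
delta xyz [  6.    1.5 168.2] spin 0.19777564569822914
```

```bash
python3 -m jog '[[[6,1.5,40,0.2],[6,1.5,80,0.2],[6,1.5,120,0.2],[6,1.5,155,0.2],[6,1.5,168,0.2]]]' 80; python3 -m jog '[[[0,0,0,0],[0,0,0,0],[0,0,0,0],[0,0,0,0],[0,0,0,0]]]'; python3 -c "
from h import *
gdelta([513.9,303.2,98],102)
snap('wrist','w4')"
```

```text
clock: 7.12
position: [511.2, 302.1, 251.0]
ee_rot: [-0.104, 0.995, -0.002, 0.007]
contact_force: [-0.6, -0.2, -0.4]
gripper_width: 80.5
clock: 7.75
position: [511.2, 302.2, 251.5]
ee_rot: [-0.104, 0.995, -0.001, 0.007]
contact_force: [-0.6, 0.0, -0.6]
gripper_width: 80.2
clock 7.75 pos [511.2 302.2 251.5] yawy 101.9 tilt [ 0.015 -0.001 -1.   ] q [ 0.81  0.48 -0.27  0.02 -0.81 -2.18] F [-0.6  0.  -0.6] w 80.2
delta xyz [-0.6  1.1 -1.5] spin -0.06209487732719765
```

View pics/w4.png

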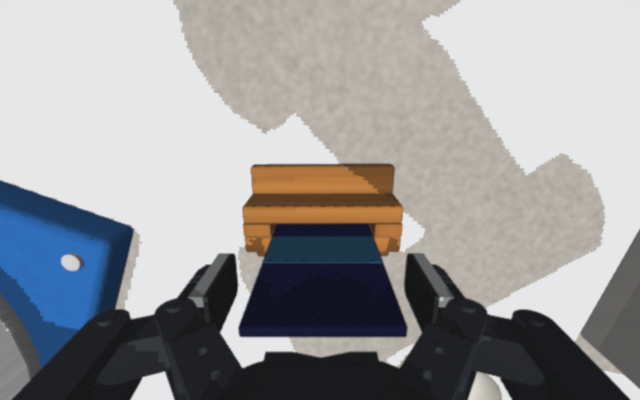

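The panel top, at (240–405, 330), is centred between the pads at columns 235 and 408. I'll close.

```bash
python3 -m jog '[[[-0.6,1,-1,0],[-0.6,1,-1,0],[-0.6,1,-1,0],[-0.6,1,-1,0],[-0.6,1,-1,0]]]' 50; python3 -c "
from h import *
gdelta([513.9,303.2,98],102)"
```

```text
clock: 8.43
position: [511.8, 303.5, 252.9]
ee_rot: [-0.104, 0.995, -0.001, 0.008]
contact_force: [-0.3, 0.8, 4.9]
gripper_width: 58.9
clock 8.43 pos [511.8 303.5 252.9] yawy 102.0 tilt [ 0.016 -0.    -1.   ] q [ 0.81  0.48 -0.27  0.02 -0.81 -2.18] F [-0.3  0.8  4.9] w 58.9
delta xyz [ 0.4 -0.1 -0.1] spin -0.049815494019924245
```

```bash
python3 -m jog '[[[0,0,-5,0],[0,0,-10,0],[0,0,-15,0],[0,0,-17,0],[0,0,-17,0]]]'; python3 -c "
from h import *
gdelta([513.9,303.2,98],102)"
```

```text
clock: 9.05
position: [511.4, 303.4, 270.0]
ee_rot: [-0.104, 0.995, -0.001, 0.008]
contact_force: [-0.4, -0.2, -0.6]
gripper_width: 58.6
clock 9.05 pos [511.4 303.4 270. ] yawy 101.9 tilt [ 0.016 -0.    -1.   ] q [ 0.81  0.46 -0.25  0.02 -0.85 -2.18] F [-0.4 -0.2 -0.6] w 58.6
delta xyz [ 0.4 -0.1 17. ] spin -0.05507185382568025
```

```bash
python3 -m jog '[[[7,0,0,0],[14,0,-0.3,0],[22,0,-1.5,0],[29,0,-2.5,0],[29,0,-2.5,0]]]'; python3 -c "
from h import *
gdelta([513.9,303.2,98],102)"; python3 -m jog '[[[5,0,0.5,0],[10,0,1.5,0],[15,0,2.7,0],[18,0,3.4,0],[18,0,3.4,0]]]'; python3 -c "
from h import *
gdelta([513.9,303.2,98],102)
snap('wrist','w5');snap('scene','s5')"
```

```text
clock: 9.68
position: [484.4, 298.7, 273.6]
ee_rot: [-0.105, 0.994, 0.002, 0.012]
contact_force: [5.7, 1.3, 0.1]
gripper_width: 58.8
clock 9.68 pos [484.4 298.7 273.6] yawy 102.0 tilt [ 0.024  0.006 -1.   ] q [ 0.84  0.41 -0.32  0.02 -0.82 -2.21] F [5.7 1.3 0.1] w 58.8
delta xyz [-25.5  -1.9  21.3] spin 0.033368034013477654
clock: 10.3
position: [468.5, 295.9, 271.1]
ee_rot: [-0.105, 0.994, 0.003, 0.016]
contact_force: [5.7, -0.1, -1.2]
gripper_width: 58.8
clock 10.3 pos [468.5 295.9 271.1] yawy 102.1 tilt [ 0.031  0.01  -0.999] q [ 0.86  0.39 -0.36  0.02 -0.79 -2.24] F [ 5.7 -0.1 -1.2] w 58.8
delta xyz [-40.4  -3.   19.5] spin 0.10602992859921301
```

View pics/w5.png

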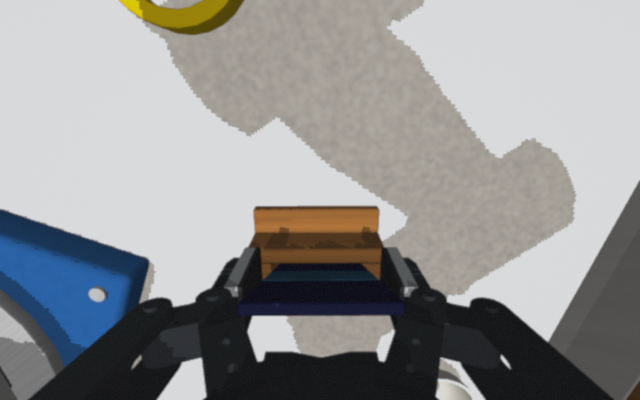

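```bash
cat >> h.py <<'E'
def panel_tilt(name,box=None,zr=(55,200)):
    """points of blue panel in the grip: fit plane, report lean about gripper y"""
    im,d,P=load(name); C=cloud(P,d); hsv=cv2.cvtColor(im,cv2.COLOR_BGR2HSV)
    m=(d>0)&(hsv[...,0]>90)&(hsv[...,0]<135)&(hsv[...,1]>90)&(C[...,2]>zr[0])&(C[...,2]<zr[1])
    if box is not None:
        b=np.zeros_like(m); b[box[1]:box[3],box[0]:box[2]]=1; m&=b
    p=C[m]; c=np.median(p,0); k=np.linalg.norm(p-c,axis=1)<80; p=p[k]; c=p.mean(0)
    U,S,V=np.linalg.svd(p-c,full_matrices=False); n=V[2]*np.sign(V[2][2])
    print('n pts',len(p),'cent',c.round(1),'normal',n.round(3),'lean deg',np.rad2deg(np.arcsin(abs(n[2]))).round(1),'dir',np.rad2deg(np.arctan2(n[1],n[0])).round(1),'resid',S[2]/len(p)**.5,'z',p[:,2].min().round(1),p[:,2].max().round(1))
    return p,c,n
E
python3 - <<'E'
from h import *
panel_tilt('w5',(230,250,410,330))
panel_tilt('w4',(230,220,410,340))
p,c,n=panel_tilt('s5',(400,200,470,250))
E
```

```text
n pts 6331 cent [472.8 297.8 126.6] normal [0.906 0.196 0.376] lean deg 22.1 dir 12.2 resid 1.1361267628246685 z 63.3 162.9
n pts 13364 cent [511.7 303.1 105.1] normal [-0.977 -0.211  0.017] lean deg 1.0 dir -167.8 resid 0.750863392943309 z 55.0 131.7
n pts 40 cent [491.4 306.9  92.3] normal [0.905 0.212 0.368] lean deg 21.6 dir 13.2 resid 2.1289659168258392 z 77.4 105.9
```

Run:
```python
from h import *
s=arm.read_state(); R=Ro.from_quat(s['ee_rot']).as_matrix(); T=np.array(s['position'])
im,d,P=load('w5'); C=cloud(P,d); hsv=cv2.cvtColor(im,cv2.COLOR_BGR2HSV)
L=(C-T)@R  # tool coords
for v in range(262,322,4):
    row=L[v,262:378]; w=C[v,262:378]; k=d[v,262:378]>0
    print(v,np.median(row[k],0).round(1),np.median(w[k],0).round(1),np.median(hsv[v,262:378],0))
```

```text
262 [-33.8  -0.3 232.7] [508.7 305.1  39.6] [ 14. 153.  82.]
266 [-28.5  -0.5 217.2] [503.9 303.4  54.9] [118. 123.  28.]
270 [-2.120e+01 -1.000e-01  1.993e+02] [496.3 302.1  72.6] [112. 128.  31.]
274 [-1.430e+01 -1.000e-01  1.828e+02] [488.4 300.6  88.8] [102. 142.  43.]
278 [ -9.3  -0.  170.4] [482.6 299.5 101.1] [102. 138.  47.]
282 [ -6.    0.  161.3] [479.5 298.9 110.1] [119. 123.  28.]
286 [ -2.2  -0.2 152.1] [475.6 297.8 119.2] [120. 123.  27.]
290 [1.00e+00 1.00e-01 1.44e+02] [471.8 297.3 127.2] [120. 123.  28.]
294 [3.900e+00 1.000e-01 1.368e+02] [468.9 296.6 134.2] [120. 118.  28.]
298 [  6.4   0.2 130.5] [466.1 296.  140.5] [120. 123.  27.]
302 [  8.1   0.2 125.7] [464.5 295.6 145.3] [118. 135.  35.]
306 [  7.1   0.2 124.8] [465.7 295.8 146.2] [119. 132.  53.]
310 [  5.7   0.  124.3] [466.7 296.  146.7] [118. 131.  54.]
314 [  4.4   0.2 123.8] [467.7 296.4 147.2] [119.5  92.   58. ]
318 [-114.7   -1.   274.7] [5.891e+02 3.217e+02 2.000e-01] [ 18.  20. 165.]
```

```bash
python3 -m jog '[[[2,0,2,0],[5,0,3.3,0],[9,0,5,0],[13,0,6.8,0],[14,0,7,0]]]'
python3 - <<'E'
from h import *
gdelta([513.9,303.2,98],102)
snap('wrist','w6')
s=arm.read_state(); R=Ro.from_quat(s['ee_rot']).as_matrix(); T=np.array(s['position'])
im,d,P=load('w6'); C=cloud(P,d); hsv=cv2.cvtColor(im,cv2.COLOR_BGR2HSV)
L=(C-T)@R
for v in range(254,330,4):
    row=L[v,270:370]; w=C[v,270:370]; k=d[v,270:370]>0
    print(v,np.median(row[k],0).round(1),np.median(w[k],0).round(1),np.median(hsv[v,270:370],0))
E
```

```text
clock: 11.02
position: [456.6, 293.5, 265.2]
ee_rot: [-0.106, 0.994, 0.005, 0.019]
contact_force: [9.7, -2.1, 0.1]
gripper_width: 58.5
clock 11.03 pos [456.6 293.5 265.2] yawy 102.2 tilt [ 0.037  0.013 -0.999] q [ 0.87  0.38 -0.4   0.03 -0.75 -2.25] F [ 9.7 -2.1  0.1] w 58.5
delta xyz [-51.5  -3.5  14.4] spin 0.17588207580442372
254 [-32.7  -0.3 243.2] [497.6 303.2  23.5] [ 14. 149.  60.]
258 [-32.9  -0.3 237.2] [497.7 303.3  29.5] [ 15. 151.  59.]
262 [-33.2  -0.3 231.6] [497.5 303.2  35. ] [ 15.  150.5  62. ]
266 [-33.9  -0.3 227.2] [498.1 303.5  39.5] [ 14. 158.  89.]
270 [-3.680e+01  1.000e-01  2.267e+02] [501.1 304.4  40.2] [ 15. 162. 110.]
274 [-40.1  -0.6 226.8] [504.4 304.3  40.2] [ 15. 161. 104.]
278 [-43.5  -0.3 227.1] [507.7 305.5  40.1] [ 14. 160.  94.]
282 [-31.6  -0.5 202.7] [495.6 302.5  64. ] [113. 120.  30.]
286 [-11.1  -0.  166. ] [473.6 298.1  99.8] [102. 142.  52.]
290 [-1.100e+00  1.000e-01  1.473e+02] [463.1 295.8 118.1] [120. 122.  26.]
294 [  7.9   0.2 130.9] [453.7 293.7 134.2] [120. 118.  26.]
298 [  9.6  -0.2 126. ] [451.9 292.9 139. ] [118. 142.  44.]
302 [  8.3   0.2 125.4] [453.  293.6 139.6] [119. 138.  48.]
306 [  7.2   0.2 124.6] [454.4 293.8 140.5] [118. 135.  51.]
310 [-101.8   -0.5  269.2] [5.666e+02 3.181e+02 2.000e-01] [ 12.  11. 118.]
314 [-106.2   -0.5  269.5] [5.703e+02 3.189e+02 1.000e-01] [ 18.  19. 159.]
318 [-110.6   -0.5  269.5] [5.748e+02 3.199e+02 2.000e-01] [ 18.5  19.  159. ]
322 [-115.2   -0.5  269.8] [5.792e+02 3.209e+02 1.000e-01] [ 19.  19. 159.]
326 [-119.7   -0.5  270. ] [5.838e+02 3.219e+02 1.000e-01] [ 19.  19. 160.]
```

View pics/w6.png

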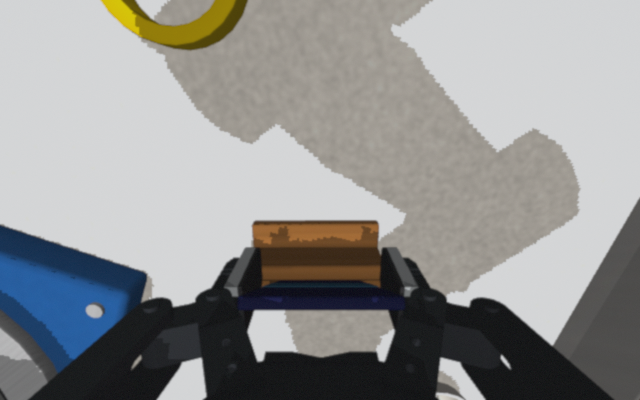

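Lean is now about 31.4°, against the pocket's 32°. Next I'll lift clear along the panel and re-check.

```bash
python3 -m jog '[[[3,0,-10,0],[6,0,-25,0],[10,0,-50,0],[10,0,-80,0],[10,0,-90,0]]]';python3 -m jog '[[[0,0,0,0],[0,0,0,0],[0,0,0,0],[0,0,0,0],[0,0,0,0]]]'
cat >> h.py <<'E'
def wpanel(name,c0=275,c1=365,v0=220,v1=330):
    """profile of the held panel's robot-side face, tool frame"""
    s=arm.read_state(); im,d,P=snap('wrist',name)
    R=Ro.from_quat(s['ee_rot']).as_matrix(); T=np.array(s['position'])
    C=cloud(P,d); hsv=cv2.cvtColor(im,cv2.COLOR_BGR2HSV); L=(C-T)@R
    m=(d>0)&(hsv[...,0]>92)&(hsv[...,0]<128)&(hsv[...,1]>70)&(L[...,2]>115)&(L[...,2]<250)&(L[...,0]>-80)&(L[...,0]<40)
    b=np.zeros_like(m); b[v0:v1,c0:c1]=1; m&=b
    for v in range(v0,v1,6):
        k=m[v]
        if k.sum()>20: print(v,np.median(L[v][k],0).round(1),np.median(C[v][k],0).round(1))
    return L,C,m,R,T
E
python3 - <<'E'
from h import *
delta([456,293,400])
wpanel('w7')
E
```

```text
clock: 11.7
position: [443.1, 290.3, 356.9]
ee_rot: [-0.106, 0.994, 0.006, 0.02]
contact_force: [-0.0, -0.4, -1.1]
gripper_width: 58.9
clock: 12.32
position: [443.1, 290.3, 356.5]
ee_rot: [-0.106, 0.994, 0.006, 0.02]
contact_force: [-0.3, -0.1, -1.3]
gripper_width: 59.1
clock 12.32 pos [443.1 290.3 356.5] yawy 102.2 tilt [ 0.038  0.015 -0.999] q [ 0.89  0.26 -0.32  0.02 -0.96 -2.26] F [-0.3 -0.1 -1.3] w 59.1
delta xyz [-14.9   0.2 -42.9] spin None
280 [-2.440e+01 -1.000e-01  1.931e+02] [474.3 298.2 164.4]
286 [ -8.8   0.  162.4] [458.  294.6 194.6]
292 [  2.9   0.5 139.7] [445.7 292.4 216.8]
298 [  9.5   0.2 126.1] [438.5 290.3 230.1]
304 [  7.7   0.4 125. ] [440.1 290.9 231.3]
310 [  5.8   0.4 124.3] [442.1 291.4 232.1]
```

View pics/w7.png

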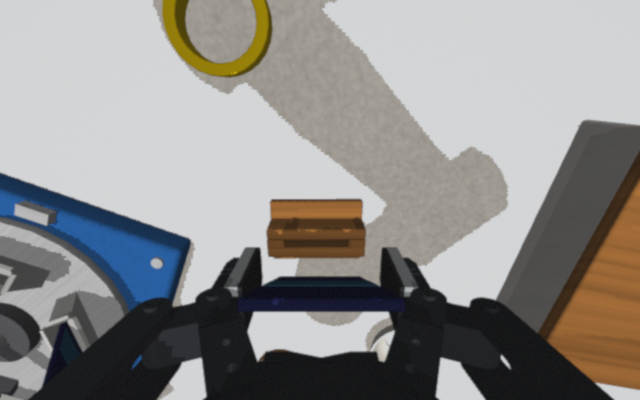

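```bash
cat >> h.py <<'E'
def pk(yaw=-9.6,ax=(668.4,6.0),r=88,lean=32):
    y=np.deg2rad(yaw); u=np.array([-np.cos(y),-np.sin(y),0]); l=np.deg2rad(lean)
    return np.array([ax[0],ax[1],70])+r*u, np.sin(l)*u+np.cos(l)*np.array([0,0,1]), u
def bdelta(target,b,yaw=80.4):
    """delta that brings tool-frame point b to world target, at jaw yaw"""
    s=arm.read_state(); R=Ro.from_quat(s['ee_rot']).as_matrix(); T=np.array(s['position'])
    cy=np.rad2deg(np.arctan2(R[1,1],R[0,1])); sp=-((yaw-cy+90)%180-90)
    R2=R@Ro.from_euler('z',sp,degrees=True).as_matrix()
    print('clock',round(s['clock'],2),'pos',T.round(1),'tilt',R[:,2].round(3),'F',np.array(s['contact_force']).round(1),'w',round(s['gripper_width'],1),'b now',(T+R@b).round(1))
    print('delta',(R.T@(target-R2@b-T)).round(1),'spin',round(sp,2))
E
python3 - <<'E'
from h import *
f,a,u=pk(); print(f,a)
b=np.array([-46.8,.2,232.1])
bdelta(f+100*a,b)
E
```

```text
[581.63234874  20.67564971  70.        ] [-0.52249829  0.08837397  0.8480481 ]
clock 12.38 pos [443.1 290.3 356.6] tilt [ 0.038  0.016 -0.999] F [ 0.4 -0.5 -1.1] w 59.1 b now [497.7 304.  126.6]
delta [  22.5 -257.4  -31.2] spin 21.8
```

```bash
python3 -m jog '[[[4,-40,-6,4],[9,-90,-12,9],[14,-145,-20,14],[18,-200,-26,19],[22,-250,-31,21.8]]]';python3 -m jog '[[[0,0,0,0],[0,0,0,0],[0,0,0,0],[0,0,0,0],[0,0,0,0]]]'
python3 - <<'E'
from h import *
f,a,u=pk(); 
b=np.array([-46.8,.2,232.1])
bdelta(f+75*a,b)
wpanel('w8')
snap('scene','s8')
E
```

```text
clock: 13.0
position: [473.2, 39.1, 385.4]
ee_rot: [0.085, 0.996, 0.009, 0.019]
contact_force: [0.2, 0.3, -0.7]
gripper_width: 59.0
clock: 13.62
position: [473.2, 39.8, 385.3]
ee_rot: [0.084, 0.996, 0.009, 0.019]
contact_force: [0.0, -0.3, -1.0]
gripper_width: 58.7
clock 13.62 pos [473.2  39.8 385.3] tilt [ 0.039  0.016 -0.999] F [ 0.  -0.3 -1. ] w 58.7 b now [528.3  35.8 155.1]
delta [-14.5  -6.5  21.9] spin -0.01
280 [-2.610e+01  1.000e-01  1.962e+02] [506.7  38.6 190.3]
286 [ -8.7   0.  162.4] [488.1  40.9 223.3]
292 [ 2.9e+00 -1.0e-01  1.4e+02] [475.8  42.4 245.4]
298 [  9.7   0.2 126.1] [468.7  43.5 259. ]
304 [  8.    0.2 124.9] [470.2  43.2 260.2]
310 [  6.    0.2 124.2] [472.   42.8 261. ]
```

View pics/w8.png

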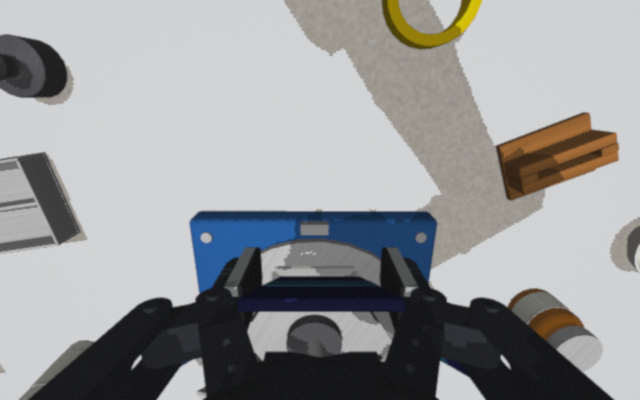

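Run:
```python
from h import *
im,d,P=load('s8')
a=cv2.resize(im[150:310,220:440],(792,576),interpolation=cv2.INTER_CUBIC); cv2.imwrite('pics/s8z.png',cv2.convertScaleAbs(a,alpha=1.4))
```

```text
(no output)
```

View pics/s8z.png

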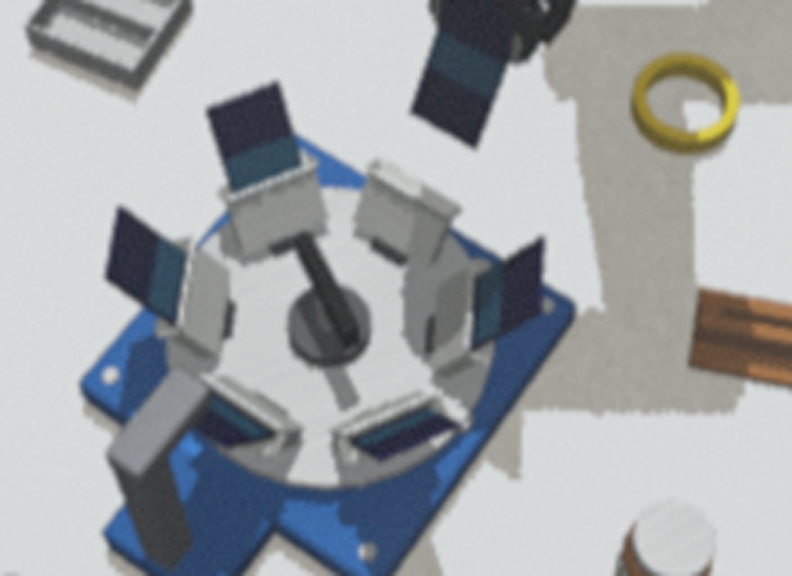

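Run:
```python
from h import *
im,d,P=load('s8'); C=cloud(P,d); hsv=cv2.cvtColor(im,cv2.COLOR_BGR2HSV)
f,a,u=pk(); w=np.array([-u[1],u[0],0]); n=np.cross(a,w)  # n thickness
print('f+48a',f+48*a)
q=(C-f)
A=q@a; W=q@w; N=q@n
m=(d>0)&(np.abs(W)<60)&(np.abs(N)<30)&(A>-5)&(A<62)&(hsv[...,1]<70)
for a0 in range(0,60,5):
    k=m&(A>=a0)&(A<a0+5)
    if k.sum()>5: print(a0,k.sum(),'W',np.percentile(W[k],[1,99]).round(1),'N',np.percentile(N[k],[2,50,98]).round(1))
# panel
m=(d>0)&(hsv[...,0]>92)&(hsv[...,0]<135)&(hsv[...,1]>70)&(np.abs(W)<45)&(np.abs(N)<50)&(A>85)&(A<260)
m[:,:320]=0
p=C[m]; print(m.sum())
for a0 in range(85,240,15):
    k=m&(A>=a0)&(A<a0+15)
    if k.sum()>5: print('p',a0,k.sum(),'W',np.percentile(W[k],[2,98]).round(1),'N',np.percentile(N[k],[5,50,95]).round(1))
print('minA',np.percentile(A[m],[.5,1,3]))
b=np.array([-46.8,.2,232.1]); s=arm.read_state(); R=Ro.from_quat(s['ee_rot']).as_matrix(); B=s['position']+R@b-f
print('model b in pocket frame A,W,N',B@a,B@w,B@n)
t=R@np.array([7.3,.2,125])+s['position']-f; print('top',t@a,t@w,t@n)
```

```text
f+48a [556.5524306   24.91760035 110.70630862]
0 57 W [-58.7  58.5] N [-27.8   7.5  22.1]
5 36 W [-38.6  29. ] N [-4.7  7.4 10.9]
10 44 W [-38.1  48. ] N [ 2.6  7.9 14.5]
15 42 W [-38.1  32.8] N [-0.2  8.  10.6]
20 40 W [-39.1  32.7] N [ 1.   7.4 11.2]
25 43 W [-38.9  32.8] N [ 1.9  7.1 10.7]
30 39 W [-38.7  30.9] N [ 1.7  7.4 10.5]
35 46 W [-38.6  34.2] N [-9.2  5.9 12.5]
40 85 W [-37.5  34.2] N [-11.5  -5.2  13.3]
45 75 W [-42.5  37.3] N [-12.    0.4  15.4]
200
p 145 92 W [-31.9  19. ] N [0.8 3.4 6.7]
p 160 97 W [-32.   18.4] N [0.6 4.7 7.7]
minA [144.08269608 144.72115293 145.93602128]
model b in pocket frame A,W,N 101.31484149841738 -5.717395316779177 -1.5217338488975958
top 221.10147230654076 -3.4378193141542392 5.049918370035133
```

```bash
cat >> h.py <<'E'
def pframe():
    f,a,u=pk(); w=np.array([-u[1],u[0],0]); n=np.cross(a,w); return f,a,w,n
def pd(A,W,N,b=(-46.8,.2,232.1)):
    f,a,w,n=pframe(); b=np.array(b); s=arm.read_state(); R=Ro.from_quat(s['ee_rot']).as_matrix(); B=np.array(s['position'])+R@b-f
    print('b A,W,N',(B@a).round(1),(B@w).round(1),(B@n).round(1),'torque',np.array(s['wrist_torque']).round(2))
    bdelta(f+A*a+W*w+N*n,b)
E
python3 -c "
from h import *
pd(62,-.4,-.7)"
```

```text
b A,W,N 101.3 -5.7 -1.5 torque [-0.02  0.1  -0.  ]
clock 13.72 pos [473.2  39.5 385.3] tilt [ 0.039  0.016 -0.999] F [-0.1  0.3 -0.2] w 59.0 b now [528.4  35.5 155.1]
delta [-20.3  -6.1  33.5] spin -0.04
```

```bash
python3 -m jog '[[[-7,-3,11,0],[-14,-6,23,0],[-19,-6,32,0],[-20.3,-6.1,33.5,0],[-20.3,-6.1,33.5,0]]]'
python3 - <<'E'
from h import *
pd(46,-.4,-.7)
snap('scene','s9')
im,d,P=load('s9')
a=cv2.resize(im[150:310,220:440],(792,576),interpolation=cv2.INTER_CUBIC); cv2.imwrite('pics/s9z.png',cv2.convertScaleAbs(a,alpha=1.4))
E
```

```text
clock: 14.35
position: [493.7, 30.6, 352.3]
ee_rot: [0.084, 0.996, 0.009, 0.019]
contact_force: [-0.1, 0.6, -1.5]
gripper_width: 59.0
b A,W,N 61.8 -0.2 -0.7 torque [-0.02  0.11  0.01]
clock 14.35 pos [493.7  30.6 352.3] tilt [ 0.039  0.015 -0.999] F [-0.1  0.6 -1.5] w 59.0 b now [548.8  26.5 122.1]
delta [-7.9 -0.1 13.7] spin -0.05
```

View pics/s9z.png

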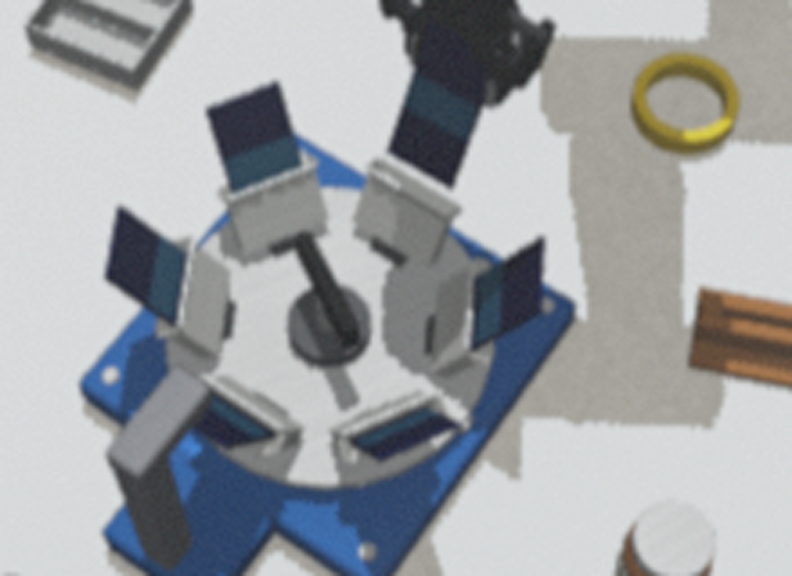

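The panel's lower edge, at zoom (390,150)–(452,183), lines up with the lip at (370,165)–(458,212). I'll enter it in small steps and watch the force.

```bash
python3 -m jog '[[[-2.5,0,4.5,0],[-5,0,9,0],[-8,0,13.7,0],[-9.2,0,16,0],[-9.2,0,16,0]]]'
python3 - <<'E'
from h import *
pd(30,-.4,-1)
E
```

```text
clock: 15.02
position: [503.4, 29.3, 336.6]
ee_rot: [0.084, 0.996, 0.009, 0.019]
contact_force: [-0.1, 0.1, -0.2]
gripper_width: 58.8
b A,W,N 43.4 -0.6 -0.7 torque [0.02 0.13 0.05]
clock 15.03 pos [503.4  29.3 336.6] tilt [ 0.039  0.015 -0.999] F [-0.1  0.1 -0.2] w 58.8 b now [558.5  25.2 106.4]
delta [-6.4 -0.5 11.7] spin -0.04
```

```bash
python3 -m jog '[[[-2,0,4,0],[-4,0,8,0],[-6.4,0,11.7,0],[-8.2,0,15.5,0],[-8.2,0,15.5,0]]]'
python3 - <<'E'
from h import *
pd(10,-.4,-2)
E
```

```text
clock: 15.65
position: [512.2, 28.1, 321.1]
ee_rot: [0.084, 0.996, 0.009, 0.018]
contact_force: [0.7, 0.7, -1.6]
gripper_width: 59.2
b A,W,N 25.5 -0.9 -1.4 torque [-0.06  0.01 -0.03]
clock 15.65 pos [512.2  28.1 321.1] tilt [ 0.038  0.015 -0.999] F [ 0.7  0.7 -1.6] w 59.2 b now [567.3  24.   90.9]
delta [-7.2 -0.8 13.7] spin -0.05
```

```bash
python3 -m jog '[[[-2,0,3.5,0],[-4,0.3,7,0],[-5.5,0.3,10.5,0],[-7.2,0.3,13.7,0],[-7.2,0.3,13.7,0]]]'
python3 - <<'E'
from h import *
pd(0,-.4,-2)
E
```

```text
clock: 16.27
position: [520.2, 27.4, 307.5]
ee_rot: [0.084, 0.996, 0.009, 0.019]
contact_force: [0.8, -0.1, -1.0]
gripper_width: 58.8
b A,W,N 9.7 -1.5 -1.7 torque [-0.06 -0.21  0.06]
clock 16.27 pos [520.2  27.4 307.5] tilt [ 0.039  0.015 -0.999] F [ 0.8 -0.1 -1. ] w 58.8 b now [575.4  23.3  77.3]
delta [-4.6 -1.4  8.5] spin -0.04
```

```bash
python3 -m jog '[[[-1.2,-0.5,2,0],[-2.4,-0.8,4,0],[-3.5,-0.8,6,0],[-4.6,-0.8,8.5,0],[-4.6,-0.8,8.5,0]]]'
python3 - <<'E'
from h import *
pd(-3,-.4,-2)
E
```

```text
clock: 16.9
position: [525.1, 26.0, 299.3]
ee_rot: [0.084, 0.996, 0.009, 0.019]
contact_force: [0.3, -0.5, 0.1]
gripper_width: 59.0
b A,W,N -0.0 -1.0 -1.7 torque [-0.08 -0.08  0.04]
clock 16.9 pos [525.1  26.  299.3] tilt [ 0.039  0.015 -0.999] F [ 0.3 -0.5  0.1] w 59.0 b now [580.3  21.9  69.1]
delta [-1.3 -0.7  2.7] spin -0.04
```

```bash
python3 -m jog '[[[-0.5,0,1,0],[-1,0,2,0],[-1.5,0,3,0],[-1.9,0,3.6,0],[-1.9,0,3.6,0]]]'
python3 - <<'E'
from h import *
pd(-6,-.4,-2)
E
```

```text
clock: 17.52
position: [526.0, 26.0, 299.1]
ee_rot: [0.084, 0.996, 0.009, 0.018]
contact_force: [-13.5, 3.3, 22.9]
gripper_width: 59.2
b A,W,N -0.5 -0.9 -1.5 torque [ 0.8   3.25 -0.1 ]
clock 17.52 pos [526.   26.  299.1] tilt [ 0.037  0.015 -0.999] F [-13.5   3.3  22.9] w 59.2 b now [580.8  21.7  68.8]
delta [-2.3 -0.6  5. ] spin -0.0
```

Contact came at A≈-0.5 mm, with 27 N directed along the slot, so the panel is on the pocket floor. I'll relax, open and back out along the slot.

```bash
python3 -m jog '[[[0,0,0,0],[0,0,0,0],[0,0,0,0],[0,0,0,0],[0,0,0,0]]]'; python3 -m jog '[[[0,0,0,0],[0,0,0,0],[0,0,0,0],[0,0,0,0],[0,0,0,0]]]' 80
python3 - <<'E'
from h import *
pd(100,-.4,0)
E
```

```text
clock: 18.15
position: [526.0, 26.1, 299.4]
ee_rot: [0.084, 0.996, 0.009, 0.018]
contact_force: [-2.5, 1.6, 6.4]
gripper_width: 59.1
clock: 18.77
position: [526.0, 26.1, 299.3]
ee_rot: [0.084, 0.996, 0.009, 0.018]
contact_force: [-0.3, -0.0, -1.4]
gripper_width: 79.7
b A,W,N -0.3 -1.0 -1.5 torque [0.   0.1  0.04]
clock 18.77 pos [526.   26.1 299.3] tilt [ 0.037  0.014 -0.999] F [-0.3 -0.  -1.4] w 79.7 b now [580.7  21.8  68.9]
delta [ 48.9   1.2 -87.6] spin 0.01
```

```bash
python3 -m jog '[[[10,0.5,-18,0],[20,0.5,-36,0],[30,0.5,-56,0],[42,0.5,-78,0],[49,0.5,-88,0]]]' 85; python3 -m jog '[[[30,0,-20,0],[60,0,-40,0],[90,0,-60,0],[100,0,-60,0],[100,0,-60,0]]]'
python3 - <<'E'
from h import *
delta([426,30,430])
snap('scene','s10'); snap('top','t10'); snap('wrist','w10')
im,d,P=load('s10')
a=cv2.resize(im[150:310,220:440],(792,576),interpolation=cv2.INTER_CUBIC); cv2.imwrite('pics/s10z.png',cv2.convertScaleAbs(a,alpha=1.4))
E
```

```text
clock: 19.4
position: [473.5, 33.6, 388.2]
ee_rot: [0.083, 0.996, 0.01, 0.02]
contact_force: [0.1, 0.6, -0.2]
gripper_width: 85.2
clock: 20.02
position: [371.9, 49.2, 444.2]
ee_rot: [0.083, 0.996, 0.01, 0.02]
contact_force: [-0.4, 0.1, -0.1]
gripper_width: 85.2
clock 20.02 pos [371.9  49.2 444.2] yawy 80.5 tilt [ 0.041  0.017 -0.999] q [ 0.57 -0.1  -0.48  0.01 -1.15 -2.32] F [-0.4  0.1 -0.1] w 85.2
delta xyz [-55.9 -10.4  16.1] spin None
```

View pics/s10z.png

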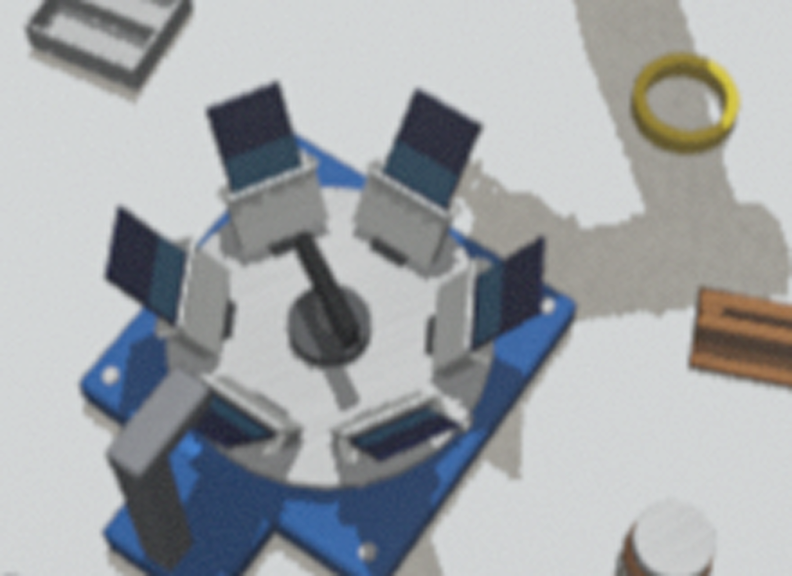

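View pics/w10.png

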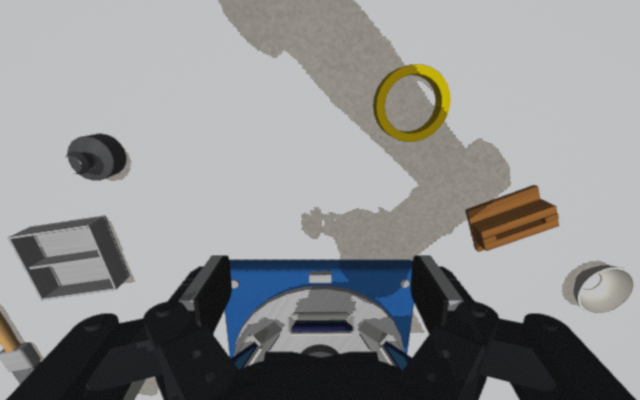

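The new panel, with its top at zoom (418,90)–(480,125), stands like its neighbours, and nothing around it has moved. Next I'll measure seating depth, lean and dial angle.

Run:
```python
from h import *
for nm in('s10','t10'):
    im,d,P=load(nm); C=cloud(P,d); hsv=cv2.cvtColor(im,cv2.COLOR_BGR2HSV)
    for k in range(6):
        f,a,u=pk(-9.6+60*k); w=np.array([-u[1],u[0],0]); n=np.cross(a,w); q=C-f; A,W,N=q@a,q@w,q@n
        m=(d>0)&(abs(W+2)<22)&(abs(N)<14)&(A>60)&(A<135)
        if m.sum()<15: print(nm,k,m.sum()); continue
        x=np.polyfit(A[m],N[m],1)
        print(nm,k,m.sum(),'topA',np.percentile(A[m],[97,99.5]).round(1),'ztop',C[m][:,2].max().round(1),'N med',np.median(N[m]).round(1),'slope deg',np.rad2deg(x[0]).round(1))
    m=(d>0)&(abs(C[...,2]-136)<7)&(np.hypot(C[...,0]-668,C[...,1]-7)<60)&(hsv[...,2]<90)
    print('handle',m.sum(),cv2.minAreaRect(np.float32(C[m][:,:2])))
# bystanders: picture difference before/after, top
i0,i1=load('scene0')[0],load('s10')[0]
D=cv2.absdiff(cv2.GaussianBlur(i0,(5,5),0),cv2.GaussianBlur(i1,(5,5),0)).max(2)>45
n_,l,st,ce=cv2.connectedComponentsWithStats(D.astype(np.uint8))
for i in range(1,n_):
    if st[i,4]>15: print(st[i])
```

```text
s10 0 321 topA [118.4 120.8] ztop 172.3 N med -2.9 slope deg -5.1
s10 1 326 topA [118.3 119.9] ztop 175.2 N med 3.0 slope deg -0.4
s10 2 259 topA [118.8 121.1] ztop 175.9 N med 2.7 slope deg -0.9
s10 3 85 topA [121.  121.5] ztop 174.4 N med 1.9 slope deg -2.1
s10 4 132 topA [121.7 122.8] ztop 174.9 N med 0.9 slope deg -2.3
s10 5 230 topA [120.8 122.6] ztop 175.9 N med 1.4 slope deg -0.7
handle 168 ((670.293701171875, 7.322498321533203), (89.40242004394531, 14.799501419067383), 49.7202262878418)
t10 0 126 topA [122.8 124.5] ztop 174.2 N med -1.8 slope deg -5.6
t10 1 125 topA [122.  125.5] ztop 181.8 N med 3.9 slope deg -1.3
t10 2 170 topA [121.5 124. ] ztop 178.4 N med 3.6 slope deg -1.2
t10 3 196 topA [120.4 121.9] ztop 178.5 N med 3.3 slope deg -0.0
t10 4 187 topA [121.9 122.7] ztop 176.9 N med 2.8 slope deg -0.9
t10 5 147 topA [124.2 125.2] ztop 178.5 N med 2.7 slope deg -0.8
handle 110 ((667.6271362304688, 6.511837005615234), (89.4507064819336, 14.361900329589844), 49.72725296020508)
[185   0  19   7 100]
[203   0  20  25 285]
[ 407    0   86   26 1663]
[ 348   21   56  105 1921]
[416  37  37  35 946]
[449  39   4   5  16]
[405  76  26  27 377]
[ 195  100   37   71 1396]
[ 272  140   93   54 1479]
[243 146  21   9  63]
[236 156  12   6  26]
[346 193   5  11  30]
[411 198   3   8  21]
[351 213  27  34 504]
[312 215  11  15  96]
[302 216   8  13  65]
[423 222  27  17 330]
[300 254   8   8  29]
[312 254   6   9  34]
```

```bash
python3 -c "
from h import *
print(arm.job_done()); print(arm.read_state()['clock'])"
```

```text
the job is handed in; nothing more can be done
None
the job is handed in; nothing more can be done
```

I turned the dial one click anticlockwise by its T-handle and let go. Then I took the panel from the stand and slid it into the empty pocket until it sat on the floor. I released it, backed the arm clear and handed the job in at about 20 s of the 58 s allowed.

- **Tilting the panel:** the tool can't tilt, so I gripped the panel by its side edges and levered it against the stand's slot. That leaned it to about 29°, against the pocket's 32°.
- **Dial:** the handle bar turned 60.1° in the scene view and 59.3° in the top view, so it rests in its click.
- **Panel:** it met the floor at the expected depth with about 27 N along the slot. Its top measures 118–125 mm up from the slot floor, the same as the five clamped panels.
- **Bystanders:** comparing the scene picture before and after shows changes only from the arm, its shadow, the dial and the panel, with no loose thing moved.
- **Small disagreements:** after release the panel leans about 5° further out than the slot line, which I take to be play in the 8 mm slot. The scene and top cameras differed by 2–4 mm, so I used the wrist camera for the handle and panel positions and calculated the pocket from the dial axis.

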